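# Sweep the offcuts into the scrap tray

### The arm

A 6-joint arm with a two-finger parallel gripper is mounted at the origin on the work surface. World frame = base frame: x ahead of the robot, y to its left, z up, the work surface at z = 0. Lengths are in mm, angles in rad, forces in N, time in s.
With the tool pointing down it reaches from about 375 to 975 mm from the base axis. Payload 3.8 kg.
Tool frame: the origin (TCP) lies at the very end of the fingers, on their centre line; the grasp point (between the pads) lies 19 mm behind it; z points along the fingers, y is the line along which they close (so a half turn about z gives the same grasp; the last joint's range is limited). The gripper opens to 88 mm and grips with 3 to 60 N. Pads are 18 mm wide; open, the fingers measure 123 mm over their backs; the gripper's body (75 mm by 187 mm) begins 45 mm behind the grasp point.
Start: joints at [1.272, 0.264, 1.604, -0, 1.274, -0.037], TCP at [174.701, 651.995, 238.706] pointing down, gripper open.
Joint ranges: [-2.63, 2.63], [-0.94, 2.18], [0.31, 2.57], [-1.31, 4.45], [0, 2.66], [-2.55, 2.55]. Speed limits (rad/s): [2.57, 2.57, 3.14, 3.14, 3.14, 3.14].

### API

Orientations are given as a rotation vector (axis times angle).
In Python, from station import ctrl, imaging, models gives the robot as it stands. The module is installed in compiled form; this text tells all that it offers.
- The arm moves only by the shell command python3 -m handwheel 'ROWS' [FORCE]. ROWS is JSON, a list that holds one entry, the list of rows, each a list of 5 numbers: the shift along the tool's x, y, z as a fraction of full scale, then the turn about the tool's z as a fraction of full scale, then the finger opening in mm, from 0 to 88.1. A call has 1 to 20 rows; each row shifts and turns the commanded pose from where the row before left it, along the tool's axes as they then stand; what a row does not reach is not made up. Full scale, the value 1, is 0.8 m for a shift and 120 degrees for a turn. A row lasts 1/12 s, in which the tool goes at most 41.7 mm and 7.16 degrees, less where a joint would pass 70% of its speed; a pose out of reach is approached as far as the arm can. A call with a number of a shift or a turn outside -1 to 1 is refused whole. A call with a gripper value outside its range is refused whole. The fingers move at their own pace and stop on an object; FORCE is the grip in N (left out, the last holds). Time passes only in rows, so rows that do not move let the fingers close. It gives the time, the measured TCP pose, the force, the opening and the grip force at its end, in the units of the state.
- ctrl.get_obs(): the state, without advancing time (a new reading comes with each control period).
- imaging.read_camera(name): name is "scene" or "top" or "wrist"; returns a dict with "image" (384x512x3 uint8, blue, green, red), "range_z" (384x512 float32, mm along the optical axis (not along the pixel's ray), 0 where there is no reading), "K" (3x3 intrinsics, pixels), "extrinsics" (4x4, takes a point from camera to world coordinates); the wrist camera has in their place "hand_eye" (4x4, takes a point from camera to tool coordinates, whose origin is the TCP and whose axes are the flange's). Camera axes: x right, y up, looking along -z (the intrinsics and any distortion apply to the point x, -y, -z); pixel columns grow to the right and rows downward; lengths in mm; the calibration is good to about 2 mm. A picture is of the moment at which its call begins: read the wrist's pose just before it.
- ctrl.finish_job(): hands the job in; it is judged then, once.
Trained networks look in the newest picture that a camera, given by its name, has taken for a name from the list of things; names that differ only in an ending like _2 or _b are one class to them, and where a whole thing is asked for, a point or a joint stands for the part that bears it (a point fixed in the world has none). Each returns a list of dicts, best first, with "confidence" (0 to 1); they miss things now and then, are a little off and sometimes report something else, mostly with a low value. They report only what shows in the picture. A call takes as long as a camera call.
- models.spot_in(camera, name): "at" ([x, y, z] in mm, in the coordinates of the camera as it stood for that picture, good to about 4 mm: the middle of the surface that is visible of it).
- models.place_of(camera, name): "at" ([x, y, z] in mm, in the coordinates of the camera as it stood for that picture, good to about 4 mm: a listed point, or the origin of a listed thing).
The state is a dict: "t": time; "joint_pos": joint angles; "joint_vel": joint speeds; "joint_torque": joint torques, N m; "tcp_pos": TCP position; "ee_rot": TCP orientation; "wrist_force": force on the tool from outside, world axes, zero at the start; "ft_torque": the same for the moment, N m; "finger_gap": finger opening in mm; "grasp_force": force on a finger pad.
Only numpy, scipy, OpenCV 4.12 (cv2) and the standard library are available. Lean on these libraries where they do the work, as an engineer would, in place of code of your own. Each camera call takes 0.05 s, during which the arm holds its last target. There are 200 camera calls.

### The job

Clear the gluing table: with the fingertips, sweep the three small wooden offcuts along the table and through the open side of the scrap tray, until each lies wholly inside it. Only push them, do not pick them up, and leave the turned knob, glue bottle, sanding block and clamp just where they are.

Things in the scene. Friction and masses are not known exactly. Their poses are not given: they have to be found in the camera images.
- tray: Plywood scrap tray, fixed to the table: outer 224 mm along its x, 140 mm along its y. Origin: centre of its underside. Walls 12 mm thick, 35 mm high on its -x, +x and -y sides; the +y side is open (mouth 200 mm wide inside, at y = +70 mm). Floor 2 mm thick, bevelled down to the table over 16 mm at the mouth so parts slide up. The mouth faces the row of offcuts, 12 to 32 cm away.
- square: Offcut, pale wood, square block 42 x 42 x 20 mm, about 24 g, loose. Lies flat on the table, z up. Origin at its centre.
- strip: Offcut, pale wood, bar 60 (its x) x 26 (y) x 20 (z) mm, about 22 g, loose. Lies flat, z up. Origin at its centre.
- stepped: Offcut, pale wood, 50 (its x) x 34 (y) mm, with one step: 24 mm high over its -x half, 12 mm over its +x half; about 24 g, loose. Lies flat, z up. Origin at the middle of its 50 x 34 x 24 mm outline.
- knob: Turned drawer knob of the same pale wood, round, 40 mm across, 45 mm high, waisted, standing in the row with the offcuts, neighbours at least 65 mm apart centre to centre. Not scrap: leave it. Origin: centre of its foot, z up.
- glue: Glue bottle, round, 60 mm across, 180 mm high, standing to the left of the work. Leave it. Origin: centre of its foot, z up.
- sander: Sanding block, 102 (its x) x 62 (y) x 30 mm, cork on a red base, left of the work. Leave it. Origin: centre of its underside, z up.
- clamp: Bar clamp lying flat beyond the work, 300 mm long along its y, reaching 73 mm to its +x and 33 mm to its -x, 28 mm high. Leave it. Origin: under its bar's middle, z up.

How it is judged:
By the outcome, as a careful person would: the job done as asked, in the order asked, and still so for the second after the job is handed in, with the robot touching nothing.
It also fails if it takes over 72 s, if anything falls off the work surface, if the arm or the gripper's body presses on something with over 40 N, if the wrist force passes 120 N, or if a joint passes its speed limit or range.

## Working session

There is one attempt and no reset: what is moved stays moved. The work goes in short steps, Python scripts to look and compute and a shell command to move; the robot and the scene stay as the last step left them, time stands still between calls to the robot, and variables do not carry over. Pictures are saved under pics/ and viewed, at most 10 in all, crops included, and the job is handed in when it is done.

```bash
mkdir -p pics
cat > h.py <<'E'
import numpy as np, cv2
from station import ctrl, imaging, models
from scipy.spatial.transform import Rotation as R
def cam(n):
    o=ctrl.get_obs(); c=imaging.read_camera(n)
    if n=='wrist':
        T=np.eye(4);T[:3,:3]=R.from_rotvec(o['ee_rot']).as_matrix();T[:3,3]=o['tcp_pos'];c['T']=T@c['hand_eye']
    else: c['T']=np.array(c['extrinsics'])
    return c
def w(c,p): return (c['T']@np.r_[p,1])[:3]
def cloud(c):
    z=c['range_z'].astype(float);v,u=np.indices(z.shape);K=c['K']
    P=np.stack([(u-K[0,2])/K[0,0]*z,-(v-K[1,2])/K[1,1]*z,-z,np.ones_like(z)],-1)
    P=P@c['T'].T; P[z<=0]=np.nan
    return P[...,:3]
E
python3 - <<'E'
from h import *
o=ctrl.get_obs();print(o['t'],o['tcp_pos'],o['ee_rot'],o['finger_gap']);print(R.from_rotvec(o['ee_rot']).as_matrix().round(3))
for n in('top','scene'):
    c=cam(n);cv2.imwrite(f'pics/{n}0.png',c['image']);print(n,c['T'].round(2).tolist(),c['K'].tolist())
    for k in 'tray square strip stepped knob glue sander clamp'.split():
        print(k,[(w(c,d['at']).round(0).tolist(),round(d['confidence'],2)) for d in models.place_of(n,k)[:3]])
E
```

```text
0.0 [174.4443645  651.34402843 237.43605181] [-0.40988526 -3.11436703  0.0033795 ] 88.31125614962193
[[-0.966  0.259 -0.001]
 [ 0.259  0.966 -0.002]
 [ 0.    -0.002 -1.   ]]
top [[0.02, 1.0, -0.09, 476.15], [-1.0, 0.02, -0.01, 57.97], [-0.01, 0.09, 1.0, 1162.68], [0.0, 0.0, 0.0, 1.0]] [[500.1722338287552, 0.0, 261.71791184483186], [0.0, 500.1722338287552, 190.8351573685045], [0.0, 0.0, 1.0]]
tray [([598.0, -207.0, 1.0], 0.66)]
square [([526.0, 69.0, 10.0], 0.58)]
strip [([607.0, 83.0, 11.0], 0.7)]
stepped [([445.0, 51.0, 12.0], 0.79)]
knob [([677.0, 69.0, 3.0], 0.79)]
glue [([635.0, 335.0, 3.0], 0.57)]
sander []
clamp [([761.0, 26.0, 1.0], 0.91)]
scene [[-0.33, -0.82, 0.47, 993.64], [0.94, -0.3, 0.15, 173.35], [0.01, 0.49, 0.87, 771.86], [0.0, 0.0, 0.0, 1.0]] [[358.4570973881019, 0.0, 258.6581415357566], [0.0, 358.4570973881019, 194.83964723917111], [0.0, 0.0, 1.0]]
tray [([601.0, -210.0, 2.0], 0.58)]
square [([609.0, 83.0, 10.0], 0.54), ([529.0, 68.0, 8.0], 0.5)]
strip [([609.0, 81.0, 9.0], 0.66)]
stepped [([451.0, 49.0, 12.0], 0.59), ([640.0, 334.0, 5.0], 0.46)]
knob [([679.0, 74.0, -0.0], 0.58)]
glue [([642.0, 337.0, 2.0], 0.85), ([449.0, 49.0, 12.0], 0.57)]
sander [([424.0, 297.0, 2.0], 0.96)]
clamp [([762.0, 20.0, -4.0], 0.77)]
```

View pics/top0.png

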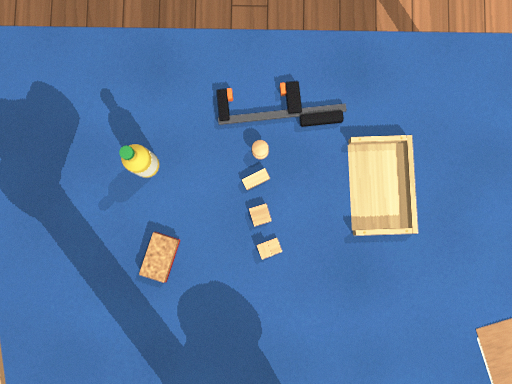

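The picture has up = +x and right = −y. The knob is at pixel (260,149), strip (256,179), square (260,215) and stepped (269,248). The tray mouth is along column ~350, facing left. The networks agree with this. Next I'll refine the outlines from depth.

```bash
cat >> h.py <<'E'
def blobs(n='top',box=(380,740,-300,140)):
    c=cam(n);P=cloud(c);hsv=cv2.cvtColor(c['image'],cv2.COLOR_BGR2HSV)
    wood=(hsv[...,0]<35)|(hsv[...,0]>170)
    m=wood&(P[...,0]>box[0])&(P[...,0]<box[1])&(P[...,1]>box[2])&(P[...,1]<box[3])&(P[...,2]>-10)&(P[...,2]<60)
    k,l,s,_=cv2.connectedComponentsWithStats(m.astype(np.uint8))
    for i in range(1,k):
        if s[i,4]<60: continue
        q=P[l==i]; r=cv2.minAreaRect(q[:,:2].astype(np.float32))
        print(s[i,4],'c',np.round(r[0]),'wh',np.round(r[1]),'ang',round(r[2]),'z',np.percentile(q[:,2],[10,50,90]).round(0),'corners',cv2.boxPoints(r).round(0).tolist())
    return c
E
python3 - <<'E'
from h import *
blobs()
E
```

```text
6436 c [ 599. -213.] wh [225. 155.] ang 3 z [-0.  3. 35.] corners [[482.0, -141.0], [490.0, -296.0], [715.0, -285.0], [707.0, -130.0]]
269 c [677.  73.] wh [37. 37.] ang 89 z [ 7. 42. 46.] corners [[658.0, 55.0], [695.0, 54.0], [695.0, 91.0], [659.0, 92.0]]
324 c [610.  82.] wh [26. 62.] ang 28 z [14. 20. 23.] corners [[584.0, 103.0], [613.0, 48.0], [636.0, 61.0], [607.0, 115.0]]
354 c [527.  71.] wh [43. 43.] ang 19 z [18. 21. 23.] corners [[500.0, 85.0], [513.0, 44.0], [554.0, 57.0], [540.0, 98.0]]
344 c [450.  49.] wh [36. 52.] ang 22 z [10. 16. 26.] corners [[424.0, 66.0], [443.0, 18.0], [476.0, 31.0], [457.0, 79.0]]
```

```bash
python3 -m handwheel '[[[-0.039,-0.0291,0,0,0],[-0.039,-0.0291,0,0,0],[-0.039,-0.0291,0,0,0],[-0.039,-0.0291,0,0,0],[-0.039,-0.0291,0,0,0],[-0.039,-0.0291,0,0,0],[-0.039,-0.0291,0,0,0],[-0.039,-0.0291,0,0,0],[-0.039,-0.0291,0,0,0],[-0.039,-0.0291,0,0,0],[-0.039,-0.0291,0,0,0],[-0.039,-0.0291,0,0,0],[-0.039,-0.0291,0,0,0],[-0.039,-0.0291,0,0,0],[-0.039,-0.0291,0,0,0],[-0.039,-0.0291,0,0,0],[-0.039,-0.0291,0,0,0]]]' 20
python3 -m handwheel '[[[0,0,0,0.049,0],[0,0,0,0.049,0],[0,0,0,0.049,0],[0,0,0,0.049,0],[0,0,0,0.049,0],[0,0,0,0.049,0],[0,0,0,0.049,0],[0,0,0,0.049,0],[0,0,0,0,0],[0,0,0,0,0]]]'
python3 - <<'E'
from h import *
o=ctrl.get_obs();print(R.from_rotvec(o['ee_rot']).as_matrix().round(3),o['joint_pos'])
E
```

```text
t: 2.37
tcp_pos: [585.6, 130.7, 239.0]
ee_rot: [0.41, 3.114, 0.0]
wrist_force: [-0.1, 0.3, -0.2]
finger_gap: 0.8
grasp_force: 0.0
t: 3.2
tcp_pos: [584.6, 132.4, 238.8]
ee_rot: [1.615, 2.695, 0.0]
wrist_force: [-0.4, 0.0, -0.6]
finger_gap: 0.4
grasp_force: 0.0
[[-0.471  0.882  0.   ]
 [ 0.882  0.471 -0.   ]
 [-0.     0.    -1.   ]] [ 1.81235651e-01  1.22097148e-01  1.77148386e+00 -2.12671773e-05
  1.24793911e+00 -3.09604195e-01]
```

```bash
python3 -m handwheel '[[[0,0,0.036,0,0],[0,0,0.036,0,0],[0,0,0.036,0,0],[0,0,0.036,0,0],[0,0,0.036,0,0],[0,0,0.036,0,0],[0,0,0.036,0,0],[0,0,0.018,0,0],[0,0,0.018,0,0],[0,0,0,0,0]]]'
python3 -m handwheel '[[[-0.0125,0,0,0,0],[-0.0125,0,0,0,0],[-0.0125,0,0,0,0],[-0.0125,0,0,0,0],[-0.0125,0,0,0.0167,0],[-0.0125,0,0,0.0167,0],[-0.0125,0,0,0.0167,0],[-0.0125,0,0,0.0167,0],[-0.0125,0,0,0.0167,0],[-0.0125,0,0,0.0167,0],[-0.0125,0,0,0.0167,0],[-0.0125,0,0,0.0167,0],[0,0,0,0,0]]]'
python3 - <<'E'
from h import *
c=blobs();cv2.imwrite('pics/top1.png',cv2.resize(c['image'][100:300,200:440],None,fx=3,fy=3))
E
```

```text
t: 4.03
tcp_pos: [581.7, 131.9, 4.7]
ee_rot: [-1.613, -2.69, 0.007]
wrist_force: [-1.3, -0.2, -0.5]
finger_gap: 0.4
grasp_force: 0.0
t: 5.12
tcp_pos: [632.4, 20.7, 8.3]
ee_rot: [1.983, 2.436, -0.0]
wrist_force: [0.8, 0.3, 0.5]
finger_gap: 0.4
grasp_force: 0.0
6437 c [ 599. -213.] wh [225. 154.] ang 3 z [-0.  3. 35.] corners [[482.0, -141.0], [490.0, -295.0], [715.0, -284.0], [707.0, -130.0]]
```

View pics/top1.png

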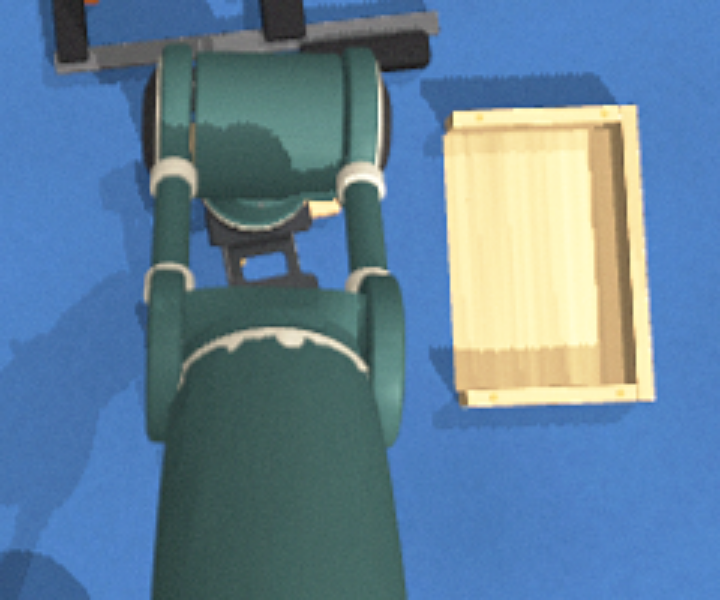

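The arm hides most of the work from above. Only the strip's tip shows, ahead of the gripper at crop pixel (325,208). I'll check it from the scene camera.

Run:
```python
from h import *
c=blobs('scene',(380,720,-125,140));cv2.imwrite('pics/sc1.png',c['image'])
c=cam('wrist');
print([(w(c,d['at']).round(0).tolist(),round(d['confidence'],2)) for d in models.place_of('wrist','strip')[:3]])
```

```text
299 c [446.  48.] wh [42. 56.] ang 23 z [ 3. 14. 25.] corners [[416.0, 65.0], [438.0, 14.0], [477.0, 31.0], [455.0, 82.0]]
321 c [519.  69.] wh [58. 44.] ang 19 z [ 6. 20. 22.] corners [[484.0, 80.0], [498.0, 38.0], [553.0, 57.0], [539.0, 99.0]]
175 c [638. -37.] wh [42. 33.] ang 29 z [ 7. 19. 22.] corners [[611.0, -32.0], [627.0, -61.0], [664.0, -41.0], [648.0, -12.0]]
262 c [679.  74.] wh [33. 37.] ang 71 z [ 6. 40. 45.] corners [[656.0, 65.0], [691.0, 53.0], [701.0, 84.0], [666.0, 96.0]]
[([678.0, 76.0, -4.0], 0.72)]
```

View pics/sc1.png

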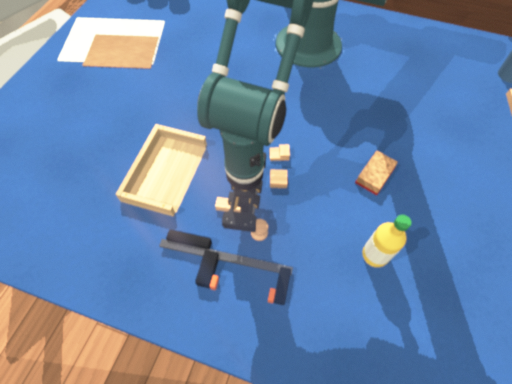

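The scene view shows the strip's free end at (222,204), still ahead of the fingers at about (638,-37) and on course. Continuing into the tray.

```bash
python3 -m handwheel '[[[-0.0125,0,0,0.0167,0],[-0.0125,0,0,0.0167,0],[-0.0125,0,0,0.0167,0],[-0.0125,0,0,0.0167,0],[-0.0125,0,0,0.0167,0],[-0.0125,0,0,0.0167,0],[-0.0125,0,0,0,0],[-0.0125,0,0,0,0],[-0.0125,0,0,0,0],[-0.0125,0,0,0,0],[-0.0125,0,0,0,0],[-0.0125,0,0,0,0],[-0.0125,0,0,0,0],[-0.0125,0,0,0,0],[-0.0125,0,0,0,0],[-0.0125,0,0,0,0],[-0.0125,0,0,0,0],[-0.0125,0,0,0,0],[-0.0063,0,0,0,0],[0,0,0,0,0]]]'
python3 - <<'E'
from h import *
c=cam('scene');cv2.imwrite('pics/sc2.png',cv2.resize(c['image'][100:250,90:310],None,fx=3,fy=3))
E
```

```text
t: 6.98
tcp_pos: [639.0, -163.3, 8.4]
ee_rot: [2.224, 2.218, 0.0]
wrist_force: [0.4, 0.5, 0.6]
finger_gap: 0.5
grasp_force: 0.0
```

View pics/sc2.png

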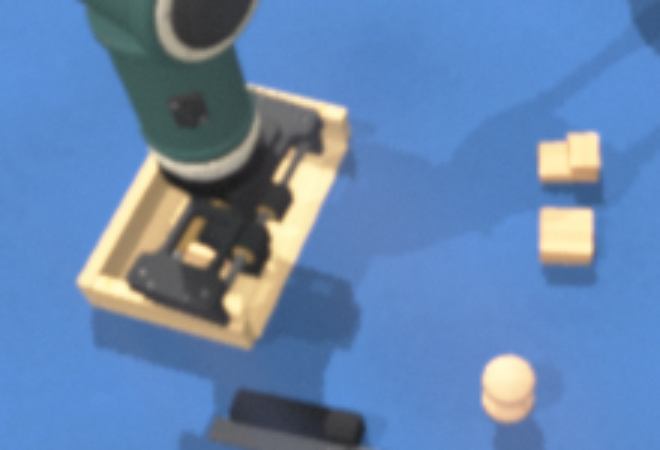

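Strip is inside the tray, ahead of the fingers at crop (200,252). Next is the square.

```bash
python3 -m handwheel '[[[0.015,0,0,0,0],[0,0,-0.04,0,0],[0,0,-0.04,0,0],[0,0,-0.04,0,0],[0.041,-0.0197,0,0,0],[0.041,-0.0197,0,0,0],[0.041,-0.0197,0,0,0],[0.041,-0.0197,0,0,0],[0.041,-0.0197,0,0,0],[0.041,-0.0197,0,0,0],[0.041,-0.0197,0,0,0],[0.041,-0.0197,0,0,0],[0,0,0,-0.05,0],[0,0,0,-0.05,0],[0,0,0,-0.05,0],[0,0,0,0,0],[0,0,0,0,0]]]'
python3 - <<'E'
from h import *
blobs('scene',(380,700,-275,140))
E
```

```text
t: 8.45
tcp_pos: [512.6, 113.8, 104.3]
ee_rot: [-1.851, -2.538, -0.0]
wrist_force: [0.4, 0.3, 0.2]
finger_gap: 0.7
grasp_force: 0.0
4421 c [ 582. -206.] wh [238. 141.] ang 1 z [ 0.  3. 33.] corners [[462.0, -138.0], [465.0, -280.0], [703.0, -274.0], [700.0, -133.0]]
297 c [443.  47.] wh [50. 57.] ang 25 z [ 4. 13. 25.] corners [[408.0, 63.0], [432.0, 11.0], [477.0, 32.0], [453.0, 84.0]]
320 c [523.  70.] wh [49. 44.] ang 19 z [ 6. 20. 22.] corners [[493.0, 84.0], [507.0, 41.0], [553.0, 57.0], [539.0, 99.0]]
317 c [678.  73.] wh [36. 37.] ang 20 z [ 6. 40. 45.] corners [[654.0, 84.0], [667.0, 49.0], [701.0, 61.0], [688.0, 96.0]]
```

```bash
python3 -m handwheel '[[[0,0,0.04,0,0],[0,0,0.04,0,0],[0,0,0.02,0,0],[0,0,0.02,0,0],[0,0,0,0,0],[-0.0125,0,0,0,0],[-0.0125,0,0,0,0],[-0.0125,0,0,0,0],[-0.0125,0,0,0,0],[-0.0125,0,0,0.0083,0],[-0.0125,0,0,0.0083,0],[-0.0125,0,0,0.0083,0],[-0.0125,0,0,0.0083,0],[-0.0125,0,0,0.0083,0],[-0.0125,0,0,0.0083,0],[-0.0125,0,0,0.0083,0],[0,0,0,0,0]]]'
python3 - <<'E'
from h import *
c=cam('scene');cv2.imwrite('pics/sc3.png',cv2.resize(c['image'][100:250,90:310],None,fx=3,fy=3))
E
```

```text
t: 9.92
tcp_pos: [544.1, 5.3, 8.3]
ee_rot: [2.002, 2.42, -0.0]
wrist_force: [-0.1, 0.7, 0.1]
finger_gap: 0.3
grasp_force: 0.0
```

View pics/sc3.png

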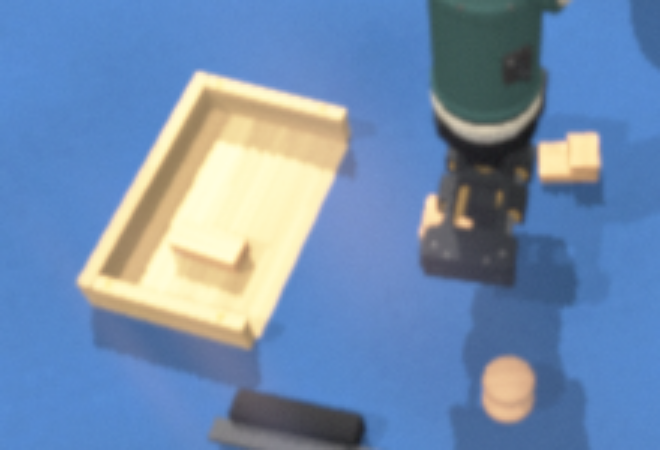

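The strip lies inside the tray at crop (210,250) and the square is ahead of the fingers at (430,215). Continuing.

```bash
python3 -m handwheel '[[[-0.0125,0,0,0.0083,0],[-0.0125,0,0,0.0083,0],[-0.0125,0,0,0.0083,0],[-0.0125,0,0,0.0083,0],[-0.0125,0,0,0.0083,0],[-0.0125,0,0,0.0083,0],[-0.0125,0,0,0.0083,0],[-0.0125,0,0,0,0],[-0.0125,0,0,0,0],[-0.0125,0,0,0,0],[-0.0125,0,0,0,0],[-0.0125,0,0,0,0],[-0.0125,0,0,0,0],[-0.0125,0,0,0,0],[-0.0125,0,0,0,0],[-0.0125,0,0,0,0],[-0.0125,0,0,0,0],[-0.0125,0,0,0,0],[-0.0063,0,0,0,0],[0,0,0,0,0]]]'
```

```text
t: 11.63
tcp_pos: [561.4, -178.3, 8.4]
ee_rot: [2.144, 2.295, 0.0]
wrist_force: [0.3, 0.4, 0.4]
finger_gap: 0.5
grasp_force: 0.0
```

```bash
python3 -m handwheel '[[[0.0125,0,0,0,0],[0,0,-0.04,0,0],[0,0,-0.04,0,0],[-0.0244,-0.0272,0,0,0],[-0.0244,-0.0272,0,0,0],[0,0,0,-0.055,0],[0,0,0,-0.055,0],[0,0,0,-0.055,0],[0,0,0,-0.055,0],[0,0,0,-0.055,0],[0,0,0,-0.055,0],[0,0,0,-0.055,0],[0,0,0,-0.055,0],[0,0,0,-0.055,0],[0,0,0,-0.055,0],[0,0,0,-0.055,0],[0,0,0,-0.055,0],[0,0,0,-0.055,0],[0,0,0,0,0]]]'
python3 - <<'E'
from h import *
o=ctrl.get_obs();print(o['joint_pos'])
c=cam('scene');cv2.imwrite('pics/sc4.png',cv2.resize(c['image'][100:250,90:310],None,fx=3,fy=3))
P=cloud(c);m=(P[...,2]>13)&(P[...,2]<26)&(P[...,0]>515)&(P[...,0]<690)&(P[...,1]<-145)&(P[...,1]>-255)
k,l,s,_=cv2.connectedComponentsWithStats(m.astype(np.uint8))
for i in range(1,k):
    if s[i,4]>40:q=P[l==i];print(s[i,4],q.min(0).round(),q.max(0).round())
E
```

```text
t: 13.22
tcp_pos: [519.6, -207.6, 72.2]
ee_rot: [-0.001, -3.141, -0.001]
wrist_force: [0.3, -0.2, -0.3]
finger_gap: 0.6
grasp_force: 0.0
[-4.24801803e-01  2.09580329e-01  2.00320798e+00  3.73719366e-04
  9.29387095e-01 -1.99543116e+00]
265 [ 541. -233.   13.] [ 585. -187.   25.]
265 [ 623. -234.   13.] [ 650. -173.   25.]
```

View pics/sc4.png

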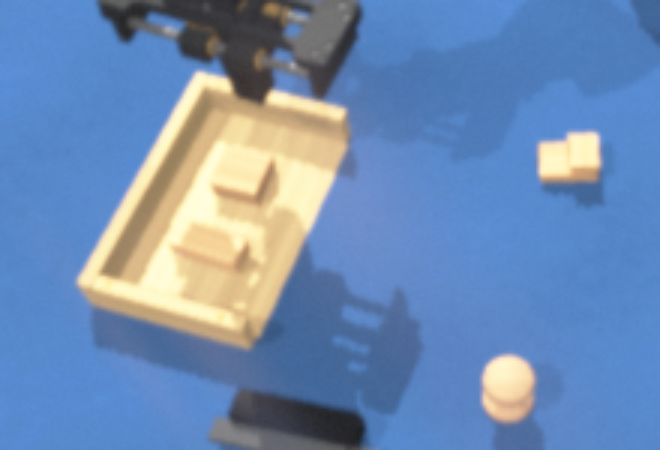

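Square is at x 541–585 and strip at x 623–650, both well inside. I'll nudge the square 22 mm sideways to make room for the stepped piece.

```bash
python3 -m handwheel '[[[0,0,0.03,0,0],[0,0,0.03,0,0],[0,0,0.02,0,0],[0,0,0,0,0],[-0.0106,0,0,0,0],[-0.0106,0,0,0,0],[-0.0106,0,0,0,0],[-0.0106,0,0,0,0],[0,0,0,0,0],[0.0125,0,0,0,0],[0,0,-0.04,0,0],[0,0,-0.04,0,0],[0,0,-0.04,0,0],[0,0,0,0,0]]]'
```

```text
t: 14.43
tcp_pos: [547.1, -210.9, 111.5]
ee_rot: [0.007, 3.132, -0.007]
wrist_force: [1.2, 0.5, 0.6]
finger_gap: 0.5
grasp_force: 0.0
```

```bash
python3 -m handwheel '[[[0.0174,0.0472,0,0,0],[0.0174,0.0472,0,0,0],[0.0174,0.0472,0,0,0],[0.0174,0.0472,0,0,0],[0.0174,0.0472,0,0,0],[0.0174,0.0472,0,0,0],[0.0174,0.0472,0,0,0],[0.0174,0.0472,0,0,0],[0,0,0,0.0567,0],[0,0,0,0.0567,0],[0,0,0,0.0567,0],[0,0,0,0.0567,0],[0,0,0,0.0567,0],[0,0,0,0.0567,0],[0,0,0,0.0567,0],[0,0,0,0.0567,0],[0,0,0,0.0567,0],[0,0,0,0.0567,0],[0,0,0,0,0],[0,0,0,0,0]]]'
python3 - <<'E'
from h import *
c=cam('scene')
P=cloud(c);m=(P[...,2]>8)&(P[...,2]<28)&(P[...,0]>390)&(P[...,0]<690)&(P[...,1]<120)&(P[...,1]>-255)
k,l,s,_=cv2.connectedComponentsWithStats(m.astype(np.uint8))
for i in range(1,k):
    if s[i,4]>40:q=P[l==i];print(s[i,4],q.min(0).round(),q.max(0).round())
o=ctrl.get_obs();print(R.from_rotvec(o['ee_rot']).as_matrix()[:2,:2].round(3))
E
```

```text
t: 16.1
tcp_pos: [432.7, 93.2, 104.0]
ee_rot: [-1.759, -2.602, 0.001]
wrist_force: [0.6, 0.3, 0.4]
finger_gap: 0.4
grasp_force: 0.0
180 [ 482. -254.    8.] [ 501. -145.   28.]
254 [425.  18.   8.] [474.  76.  27.]
303 [ 567. -234.    8.] [ 611. -191.   26.]
292 [ 622. -233.    8.] [ 650. -173.   25.]
[[-0.373  0.928]
 [ 0.928  0.373]]
```

Square has moved to x 567–611, clear of both the strip and the left wall. Now the stepped piece, along a slight S-curve to clear the wall end.

```bash
python3 -m handwheel '[[[0,0,0.04,0,0],[0,0,0.04,0,0],[0,0,0.02,0,0],[0,0,0.02,0,0],[0,0,0,0,0],[-0.0125,0,0,0,0],[-0.0125,0,0,0,0],[-0.0125,0,0,0,0],[-0.0125,0,0,-0.0167,0],[-0.0125,0,0,-0.0167,0],[-0.0125,0,0,-0.0167,0],[-0.0125,0,0,-0.0167,0],[-0.0125,0,0,-0.0167,0],[-0.0125,0,0,-0.0167,0],[-0.0125,0,0,0,0],[-0.0125,0,0,0,0],[0,0,0,0,0]]]'
python3 - <<'E'
from h import *
c=cam('scene');cv2.imwrite('pics/sc5.png',cv2.resize(c['image'][100:250,90:310],None,fx=3,fy=3))
P=cloud(c);m=(P[...,2]>8)&(P[...,2]<28)&(P[...,0]>390)&(P[...,0]<690)&(P[...,1]<120)&(P[...,1]>-255)
k,l,s,_=cv2.connectedComponentsWithStats(m.astype(np.uint8))
for i in range(1,k):
    if s[i,4]>30:q=P[l==i];print(s[i,4],q.min(0).round(),q.max(0).round())
E
```

```text
t: 17.57
tcp_pos: [485.1, -6.3, 9.5]
ee_rot: [1.483, 2.766, 0.002]
wrist_force: [0.4, 0.3, -0.6]
finger_gap: 0.4
grasp_force: 0.0
186 [ 484. -255.    8.] [ 500. -145.   28.]
212 [483. -66.   8.] [528. -14.  27.]
305 [ 566. -233.    8.] [ 610. -190.   26.]
292 [ 623. -234.    8.] [ 650. -172.   25.]
```

View pics/sc5.png

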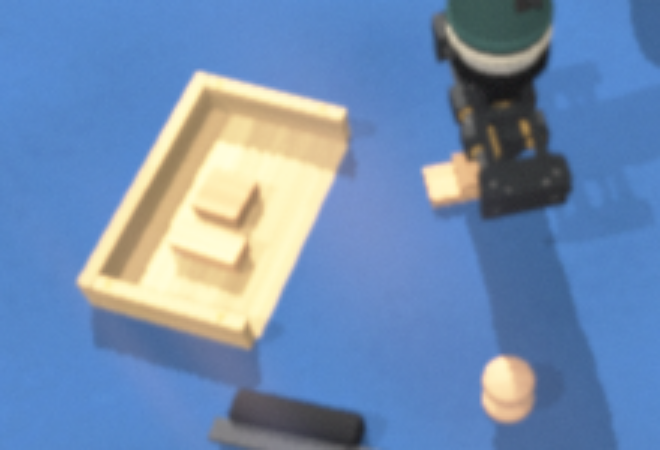

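The stepped piece at crop (450,185) is flush ahead of the fingers, at about (505,-40) as planned. Continuing.

```bash
python3 -m handwheel '[[[-0.0125,0,0,0.0167,0],[-0.0125,0,0,0.0167,0],[-0.0125,0,0,0.0167,0],[-0.0125,0,0,0.0167,0],[-0.0125,0,0,0.0167,0],[-0.0125,0,0,0.0167,0],[-0.0125,0,0,0.0167,0],[-0.0125,0,0,0.0167,0],[-0.0125,0,0,0.0167,0],[-0.0125,0,0,0.0167,0],[-0.0125,0,0,0.0167,0],[-0.0125,0,0,0.0167,0],[0,0,0,0,0]]]'
python3 - <<'E'
from h import *
c=cam('scene')
P=cloud(c);m=(P[...,2]>9)&(P[...,2]<28)&(P[...,0]>503)&(P[...,0]<690)&(P[...,1]<120)&(P[...,1]>-255)
k,l,s,_=cv2.connectedComponentsWithStats(m.astype(np.uint8))
for i in range(1,k):
    if s[i,4]>30:q=P[l==i];print(s[i,4],q.min(0).round(),q.max(0).round())
E
```

```text
t: 18.7
tcp_pos: [529.5, -116.3, 8.6]
ee_rot: [2.029, 2.397, 0.0]
wrist_force: [0.2, -0.3, -0.3]
finger_gap: 0.5
grasp_force: 0.0
299 [ 567. -233.    9.] [ 611. -190.   26.]
289 [ 623. -235.    9.] [ 650. -173.   26.]
```

```bash
python3 -m handwheel '[[[-0.0125,0,0,0.0167,0],[-0.0125,0,0,0.0167,0],[-0.0125,0,0,0.0167,0],[-0.0125,0,0,0.0167,0],[-0.0125,0,0,0.0167,0],[-0.0063,0,0,0,0],[0,0,0,0,0],[0.0125,0,0,0,0],[0,0,-0.04,0,0],[0,0,-0.04,0,0],[0,0,-0.04,0,0],[0,0,-0.04,0,0],[0.05,0,0,0,0],[0.05,0,0,0,0],[0.05,0,0,0,0],[0.05,0,0,0,0],[0.05,0,0,0,0],[0,0,0,0,0],[0,0,0,0,0]]]'
python3 - <<'E'
from h import *
c=cam('top');cv2.imwrite('pics/top6.png',cv2.resize(c['image'][100:270,220:440],None,fx=3,fy=3))
c=cam('scene')
P=cloud(c);m=(P[...,2]>9)&(P[...,2]<28)&(P[...,0]>503)&(P[...,0]<690)&(P[...,1]<120)&(P[...,1]>-255)
k,l,s,_=cv2.connectedComponentsWithStats(m.astype(np.uint8))
for i in range(1,k):
    if s[i,4]>30:q=P[l==i];print(s[i,4],q.min(0).round(),q.max(0).round())
for k in 'tray stepped knob glue sander clamp'.split():
    print(k,[(w(c,d['at']).round(0).tolist(),round(d['confidence'],2)) for d in models.place_of('scene',k)[:2]])
E
```

```text
t: 20.33
tcp_pos: [534.1, 43.8, 136.2]
ee_rot: [-2.221, -2.221, 0.0]
wrist_force: [0.1, -0.1, 0.3]
finger_gap: 0.6
grasp_force: 0.0
250 [ 515. -232.   10.] [ 552. -180.   28.]
298 [ 566. -234.    9.] [ 611. -189.   26.]
285 [ 622. -234.    9.] [ 650. -174.   25.]
tray [([599.0, -210.0, -0.0], 0.93), ([678.0, 75.0, -1.0], 0.16)]
stepped [([533.0, -205.0, 13.0], 0.6), ([634.0, -205.0, 9.0], 0.56)]
knob [([679.0, 75.0, 0.0], 0.87)]
glue [([642.0, 337.0, 2.0], 0.58)]
sander [([425.0, 298.0, 4.0], 0.9), ([531.0, -206.0, 15.0], 0.35)]
clamp [([761.0, 20.0, -1.0], 0.91)]
```

View pics/top6.png

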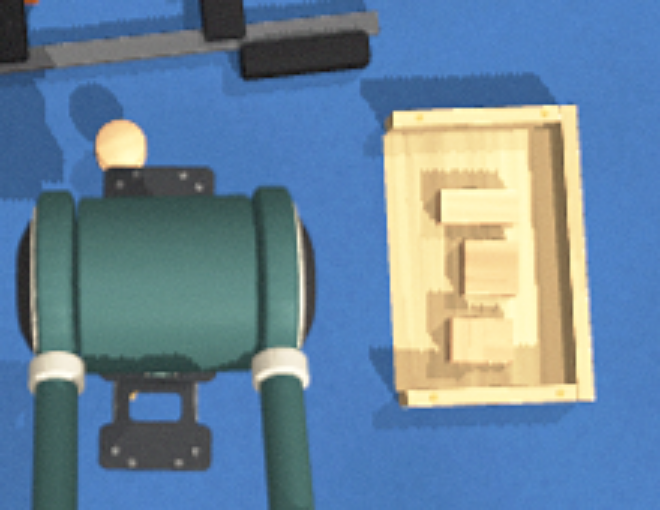

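The strip (478,206), square (490,268) and stepped piece (480,340) all lie wholly inside the tray, over 30 mm past its mouth. Nothing else moved and the robot touches nothing.

```bash
python3 -c "
from station import ctrl
print(ctrl.finish_job())"
```

```text
the job is handed in; nothing more can be done
None
```

All three offcuts were pushed into the scrap tray and lie wholly inside it, the knob, glue bottle, sanding block and clamp are where they were, and the job was handed in at about 20 s.

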